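Lay the toy road up to the gas station

TASK

Two painted wooden blocks stand on end in front of the toy gas station, one before each driveway. Tip over the one with the black road so that it lies flat on the shelf with its road face up, and push it up until its end meets the edge of the forecourt, in line with a driveway, so that the cars can drive on. Leave the blue river block standing where it is.

Things in the scene. Friction and masses are not known exactly. Their poses are not given: they have to be found in the camera images.
- road_block_center (a point): Centre of the loose road block: light wood, 0.2 kg, 50 x 60 x 100 mm along its x, y, z. The 60 x 100 face towards +x is black with white dashes; a 12 mm black strip runs on over both ends, seen from above. It starts on end (z up), 150-170 mm in front of the forecourt edge, within 6 mm of a driveway's middle line, black face away from the station. It topples if pushed near the top and slides well.
- river_block_center (a point): Centre of the river block: the same block standing the same way, but its face is blue with pale waves. It stands before the other driveway, about 150 mm beside the road block, and stays there upright.
- forecourt_edge (a point): Middle of the upper front edge of the fixed yellow station's forecourt, 50 mm above the shelf, 300 mm wide, with an upright front face. x points level into the station, z up, y along the edge. Driveways: black strips 60 mm wide, middles at y = +75 and -75 mm. Pumps and the red canopy (168 to 182 mm above the shelf) start at x = 65 mm.
Things that resemble listed ones, but are neither listed nor needed, are in the scene too. Leave any orange look-alike of the part that bears road_block_center alone.

How it is judged:
At the end, for the whole second after the job is handed in: The road block lies flat on the shelf, road face up within 10 degrees, its end within 15 mm of the forecourt's front edge, its middle within 20 mm of the middle of a driveway and its length in line with it within 10 degrees, at rest; the river block still stands upright (angle between road_block_center's own x axis and vertical below 0.175 rad and height (world z) of road_block_center below 0.035 m and x of road_block_center in the frame of forecourt_edge between -0.065 and -0.04 m and (y of road_block_center in the frame of forecourt_edge between 0.055 and 0.095 m or y of road_block_center in the frame of forecourt_edge between -0.095 and -0.055 m) and angle between the z axis of road_block_center and the x axis of forecourt_edge, either way round below 0.175 rad and linear speed of road_block below 0.01 m/s and angle between river_block_center's own z axis and vertical below 0.1 rad); the robot touches nothing.
It fails at once if the river block is moved more than 30 mm or tipped (distance of river_block_center from where it was at the start of the episode above 0.03 m).
It also fails if it takes over 38 s, if anything falls off the work surface, if the arm or the gripper's body presses on something with over 40 N, if the wrist force passes 120 N, or if a joint passes its speed limit or range.

ROBOT

A 6-joint arm with a two-finger parallel gripper is mounted at the origin on the work surface. World frame = base frame: x ahead of the robot, y to its left, z up, the work surface at z = 0. Lengths are in m, angles in rad, forces in N, time in s.
With the tool pointing down it reaches from about 0.375 to 0.975 m from the base axis. Payload 3.8 kg.
Tool frame: the origin (TCP) lies on the centre line of the jaws, within the pads' length; the fingertips stand 17 mm ahead of it and the grasp point (between the pads) lies 2 mm behind it (bot.tip_extent is the distance from the TCP to the fingertips, in m); z points along the fingers, y is the line along which they close (so a half turn about z gives the same grasp; the last joint's range is limited). The gripper opens to 85 mm and grips with 20 to 120 N. Pads are 22 mm wide; open, the fingers measure 114 mm over their backs; the gripper's body (76 mm by 85 mm) begins 54 mm behind the grasp point. The pads swing forward as they close: fully open they stand 13 mm farther back than shut.
Start: joints at [1.241, 0.264, 1.604, -0, 1.274, -0.037], TCP at [0.195, 0.646, 0.248] pointing down, gripper open.
Joint ranges: [-2.63, 2.63], [-0.94, 2.18], [0.31, 2.57], [-1.31, 4.45], [0, 2.66], [-2.55, 2.55]. Speed limits (rad/s): [2.57, 2.57, 3.14, 3.14, 3.14, 3.14].

INTERFACE

Orientations are given as a rotation vector (axis times angle).
In Python, from workcell import readout, read_camera, finish_job, bot gives the robot as it stands.
- The arm moves only by the tool jog_arm, never from a script. Its argument "deltas" is one flat list of numbers, 7 for each row, row after row: the shift along the tool's x, y, z in m, then the turn, a rotation vector about the tool's x, y, z in degrees, then the gripper command: -1 is shut, 1 is fully open, values between are in proportion. A call has 1 to 8 rows; each row is the pose to reach, as a shift and turn from the pose commanded when the call began, along the tool's axes at that moment; what a row does not reach only later rows make up. A row lasts 1/10 s, in which the tool goes at most 50 mm and 8.59 degrees, less where a joint would pass 70% of its speed; a pose out of reach is approached as far as the arm can. A call with a gripper value outside its range is refused whole. The fingers move at their own pace and stop on an object; "squeeze" is the grip in N (left out, the last holds). Time passes only in rows, so rows that repeat a pose let the fingers close. It gives the time, the measured TCP pose, the force, the opening and the grip force at its end, in the units of the state.
- readout.read_state(): the state, without advancing time (a new reading comes with each control period).
- read_camera(name): name is "scene" or "top"; returns a dict with "color" (480x640x3 uint8, blue, green, red), "fx", "fy", "cx", "cy" (pixels), "origin" and "attitude" of the camera in the world. Camera axes: x right, y down, z forward; pixel columns grow to the right and rows downward; lengths in m; the calibration is good to about 2 mm. A picture is of the moment at which its call begins. There is no depth.
- finish_job(): hands the job in; it is judged then, once.
The state is a dict: "time": time; "q": joint angles; "joint_vel": joint speeds; "joint_torque": joint torques, N m; "tool_pos": TCP position; "tcp_rot": TCP orientation; "wrist_force": force on the tool from outside, world axes, zero at the start; "torque": the same for the moment, N m; "width": opening from 0.0 (shut) to 1.0 (fully open); "grip_force": force on a finger pad.
Only numpy, scipy, OpenCV 4.12 (cv2) and the standard library are available. Lean on these libraries where they do the work, as an engineer would, in place of code of your own. Each camera call takes 0.05 s, during which the arm holds its last target. There are 200 camera calls.

## Working session

There is one attempt and no reset: what is moved stays moved. The work goes in short steps, Python scripts to look and compute and a tool call to move; the robot and the scene stay as the last step left them, time stands still between calls to the robot, and variables do not carry over. Pictures are saved under pics/ and viewed, at most 10 in all, crops included, and the job is handed in when it is done.

Besides the shell and the picture viewer there is one more tool, called after "Request:" as a command line: name --argument value ..., lists and objects as JSON in quotes. jog_arm: Moves the arm, as the interface text tells. Its arguments: {"type":"object","properties":{"deltas":{"type":"array"},"squeeze":{"type":"number"}},"required":["deltas"]}

```bash
mkdir -p pics; ls
python3 - <<'E'
from workcell import *
import cv2
for n in("scene","top"):
    c=read_camera(n); cv2.imwrite(f"pics/{n}0.png",c["color"]); print(n,{k:v for k,v in c.items() if k!="color"})
s=readout.read_state();print(s)
E
```

```text
pics
scene {'fx': 524.3804777438643, 'fy': 524.3804777438643, 'cx': 312.6931329205498, 'cy': 244.77878155592248, 'origin': array([ 0.96050161, -0.24059667,  0.544945  ]), 'attitude': array([-2.21435479, -1.02113694,  0.38796437])}
top {'fx': 438.2990405089767, 'fy': 438.2990405089767, 'cx': 319.96245737397436, 'cy': 237.00680963581954, 'origin': array([0.52052683, 0.03884545, 0.71481309]), 'attitude': array([-2.14048011,  2.12853662, -0.2166528 ])}
{'time': 0.1, 'q': array([ 1.24108476e+00,  2.64682543e-01,  1.60521366e+00,  7.01461367e-06,
        1.27370544e+00, -3.68836401e-02]), 'joint_vel': array([ 0.00102181, -0.00184349, -0.00321926,  0.00110201, -0.0004059 ,
        0.00103651]), 'joint_torque': array([-6.16287275e-05, -5.16698205e+01, -3.68590271e+01, -3.04242178e-05,
        6.16862235e-03,  1.38608144e-05]), 'tool_pos': array([0.19463614, 0.6456878 , 0.24709615]), 'tcp_rot': array([-4.58279980e-01, -3.10760875e+00,  3.10056467e-03]), 'wrist_force': array([0.6474884 , 0.28984006, 0.04527578]), 'torque': array([-0.00206169, -0.03038281,  0.04921719]), 'grip_force': 0.0, 'width': 1.0030442075943906}
```

View pics/scene0.png

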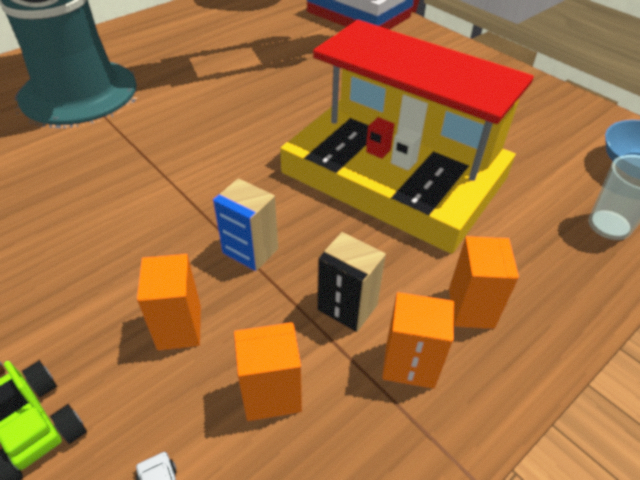

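View pics/top0.png

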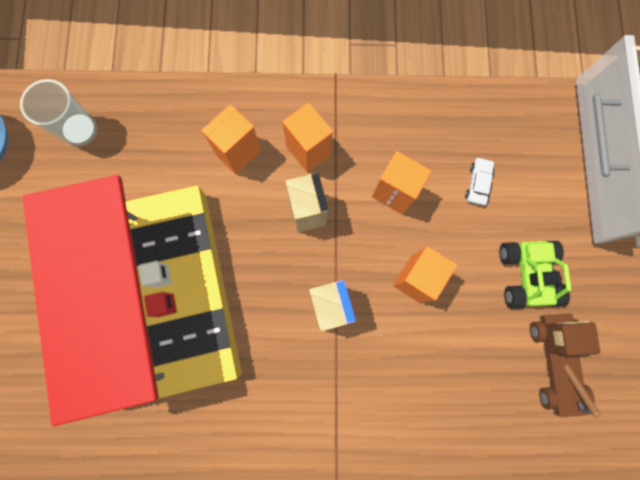

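Candidates in the top view: road block at (307,200) (black face), river block at (332,305) (blue), and orange look-alikes at (232,138), (308,135), (403,182) and (425,275). Only (307,200) is light wood with a black face. I'll confirm it in an enlarged crop.

```bash
cat > h.py <<'E'
import numpy as np, cv2
from scipy.spatial.transform import Rotation as R
from workcell import *
def ray(c,u,v,z):
    d=R.from_rotvec(c["attitude"]).apply([(u-c["cx"])/c["fx"],(v-c["cy"])/c["fy"],1]); o=np.array(c["origin"])
    return o+d*(z-o[2])/d[2]
def px(c,p):
    q=R.from_rotvec(c["attitude"]).inv().apply(np.array(p)-c["origin"]); return np.array([c["cx"]+c["fx"]*q[0]/q[2],c["cy"]+c["fy"]*q[1]/q[2]])
E
python3 - <<'E'
from h import *
c=read_camera("top"); im=c["color"][80:400,120:460]
im=cv2.resize(im,None,fx=1.8,fy=1.8,interpolation=cv2.INTER_CUBIC)
for i in range(120,460,20): cv2.putText(im,str(i),(int((i-120)*1.8),8),0,.3,(255,255,255)); cv2.line(im,(int((i-120)*1.8),10),(int((i-120)*1.8),14),(255,255,255))
for i in range(80,400,20): cv2.putText(im,str(i),(0,int((i-80)*1.8)+4),0,.3,(255,255,255))
cv2.imwrite("pics/crop.png",im)
E
```

```text
(no output)
```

View pics/crop.png

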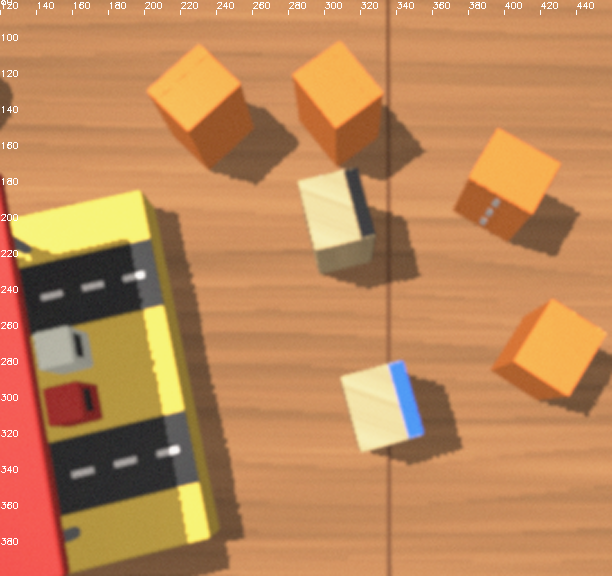

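The crop confirms it: light-wood block with a black strip, top corners at about (286,181), (318,173), (328,209) and (295,219). The river block is at (332,306), and the forecourt edge runs from (198,186) to (237,379).

Run:
```python
from h import *
c=read_camera("top"); np.set_printoptions(precision=4,suppress=True)
f=lambda P,z:np.array([ray(c,120+u/1.8,80+v/1.8,z) for u,v in P])
road=f([(298,182),(356,168),(375,233),(315,250)],.1); riv=f([(341,377),(403,361),(424,436),(362,452)],.1)
E=f([(141,191),(211,538),(150,240),(162,305),(184,412),(200,482)],.05)
print(road,riv,E,sep="\n"); 
# fit edge
m=E.mean(0);d=np.linalg.svd((E-m)[:,:2])[2][0]; d=d*np.sign(-d[0]); # forecourt y axis guess
print("edge len",np.linalg.norm(E[0]-E[1]))
mid=(E[0]+E[1])/2; mid2=(E[2]+E[5])/2;mid3=(E[3]+E[4])/2;print(mid,mid2,mid3)
x=np.array([-d[1],d[0]]); 
if x[1]<0:x=-x
y=np.array([-x[1],x[0]]);print("x",x,"y",y,"yaw",np.degrees(np.arctan2(x[1],x[0])))
M=((mid+mid2+mid3)/3)[:2]
for P in(road,riv,E):
    for p in list(P)+[P.mean(0)]: q=p[:2]-M; print(q@x,q@y)
for n,P in(("others",[(199,88),(338,88),(515,170),(550,350)]),): print(f(P,.1))
```

```text
[[0.7167 0.0774 0.1   ]
 [0.7291 0.0305 0.1   ]
 [0.6747 0.015  0.1   ]
 [0.6604 0.0629 0.1   ]]
[[ 0.5597  0.0413  0.1   ]
 [ 0.5723 -0.0069  0.1   ]
 [ 0.515  -0.0227  0.1   ]
 [ 0.5029  0.0248  0.1   ]]
[[0.7231 0.2169 0.05  ]
 [0.4333 0.1452 0.05  ]
 [0.6794 0.2069 0.05  ]
 [0.6229 0.1938 0.05  ]
 [0.5334 0.1713 0.05  ]
 [0.4771 0.1558 0.05  ]]
edge len 0.29862141219417004
[0.5782 0.1811 0.05  ] [0.5782 0.1813 0.05  ] [0.5781 0.1825 0.05  ]
x [-0.2419  0.9703] y [-0.9703 -0.2419] yaw 103.9986888327497
-0.13463823844830858 -0.10922376735487926
-0.18318489762692708 -0.10985207393734847
-0.1850801131233557 -0.0533859534417635
-0.13513335101110785 -0.05102218306242971
-0.1595091500524248 -0.08087099444910524
-0.13168847597780703 0.05190132429140775
-0.18151256382781716 0.051288668754865346
-0.18294076904743833 0.11071191276717088
-0.13392494590343929 0.11100851086944545
-0.15751668868912544 0.08122760417072238
-0.0008195729537430181 -0.1491854594335056
-0.00031673051145127736 0.14943552939735105
-6.884157959077271e-06 -0.10430395255117991
0.000993034242044805 -0.04629615940580268
0.0007770657845155983 0.04599384621880468
-0.0006269124034070959 0.10435619577433257
0.0 0.0
[[ 0.7968  0.1606  0.1   ]
 [ 0.7983  0.0457  0.1   ]
 [ 0.7287 -0.0995  0.1   ]
 [ 0.5816 -0.1224  0.1   ]]
```

Request:
jog_arm --deltas '[-0.07, -0.05, -0.03, 0, 0, 0, -0.15, -0.1, -0.07, -0.03, 0, 0, 0, -0.15, -0.13, -0.09, -0.03, 0, 0, 0, -0.15, -0.16, -0.115, -0.03, 0, 0, 0, -0.15, -0.19, -0.135, -0.03, 0, 0, 0, -0.15, -0.22, -0.155, -0.03, 0, 0, 0, -0.15, -0.257, -0.182, -0.03, 0, 0, 0, -0.15, -0.257, -0.182, -0.03, 0, 0, 0, -0.15]'

```text
time: 1.0
tool_pos: [0.391, 0.3939, 0.2782]
tcp_rot: [0.466, 3.105, -0.003]
wrist_force: [-0.0, 0.2, -0.5]
width: 0.424
grip_force: 0.0
```

Request:
jog_arm --deltas '[-0.04, -0.03, 0, 0, 0, 0, -0.15, -0.08, -0.06, 0, 0, 0, 0, -0.15, -0.12, -0.085, 0, 0, 0, 0, -0.15, -0.16, -0.115, 0, 0, 0, 0, -0.15, -0.19, -0.135, 0, 0, 0, 0, -0.15, -0.22, -0.155, 0, 0, 0, 0, -0.15, -0.257, -0.182, 0, 0, 0, 0, -0.15, -0.257, -0.182, 0, 0, 0, 0, -0.15]'

```text
time: 1.8
tool_pos: [0.5844, 0.1458, 0.2779]
tcp_rot: [0.465, 3.106, -0.003]
wrist_force: [-0.8, 1.0, 0.1]
width: 0.426
grip_force: 0.0
```

Request:
jog_arm --deltas '[-0.03, -0.02, 0, 0, 0, 8, -0.15, -0.06, -0.04, 0, 0, 0, 16, -0.15, -0.09, -0.06, 0, 0, 0, 24, -0.15, -0.12, -0.08, 0, 0, 0, 32, -0.15, -0.14, -0.1, 0, 0, 0, 40, -0.15, -0.172, -0.121, 0, 0, 0, 48, -0.15, -0.172, -0.121, 0, 0, 0, 56, -0.15, -0.172, -0.121, 0, 0, 0, 59.2, -0.15]'

```text
time: 2.6
tool_pos: [0.712, -0.0159, 0.2773]
tcp_rot: [-1.939, -2.47, 0.0]
wrist_force: [-0.1, 0.7, -0.0]
width: 0.423
grip_force: 0.0
```

```bash
cat > s.py <<'E'
from h import *
np.set_printoptions(precision=4,suppress=True)
s=readout.read_state();r=R.from_rotvec(s["tcp_rot"])
X=np.array([-.2419,.9703]);Y=np.array([-.9703,-.2419]);q=s["tool_pos"][:2]-[.5782,.1816]
print(s["time"],s["tool_pos"],"F:",q@X,q@Y,"toolx ang",np.degrees(np.arctan2(*r.as_matrix()[[1,0],0])),r.as_matrix()[:,2],s["width"],s["wrist_force"],s["q"])
E
python3 s.py
```

```text
2.6 [ 0.712  -0.0159  0.2773] F: -0.2239981790371814 -0.08200361515978455 toolx ang 103.71825457185817 [-0.0013  0.0008 -1.    ] 0.4233068276515736 [-0.0997  0.7103 -0.0177] [-0.0576  0.3199  1.4797  0.0007  1.3434 -0.2972]
```

Request:
jog_arm --deltas '[0, 0.001, 0.03, 0, 0, 0, -0.15, 0, 0.001, 0.06, 0, 0, 0, -0.15, 0, 0.001, 0.09, 0, 0, 0, -0.15, 0, 0.001, 0.12, 0, 0, 0, -0.15, 0, 0.001, 0.15, 0, 0, 0, -0.15, 0, 0.001, 0.17, 0, 0, 0, -0.15, 0, 0.001, 0.177, 0, 0, 0, -0.15, 0, 0.001, 0.177, 0, 0, 0, -0.15]'

```text
time: 3.4
tool_pos: [0.7115, -0.0148, 0.0996]
tcp_rot: [-1.931, -2.474, 0.003]
wrist_force: [-0.2, 0.4, -0.2]
width: 0.429
grip_force: 0.0
```

Request:
jog_arm --deltas '[0.01, 0, 0, 0, 0, 0, -0.15, 0.018, 0, 0, 0, 0, 0, -0.15, 0.024, 0, 0, 0, 0, 0, -0.15, 0.03, 0, 0, 0, 0, 0, -0.15, 0.036, 0, 0, 0, 0, 0, -0.15, 0.042, 0, 0, 0, 0, 0, -0.15, 0.048, 0, 0, 0, 0, 0, -0.15, 0.054, 0, 0, 0, 0, 0, -0.15]'

```text
time: 4.2
tool_pos: [0.6994, 0.037, 0.1013]
tcp_rot: [-1.934, -2.476, -0.0]
wrist_force: [0.3, -0.4, 0.8]
width: 0.429
grip_force: 0.2
```

```bash
python3 s.py; python3 -c "
from h import *
a=read_camera('scene')['color'][120:400,150:550];b=read_camera('top')['color'][120:400,150:550]
cv2.imwrite('pics/p1.png',np.hstack([a,b]))"
```

```text
4.2 [0.6994 0.037  0.1013] F: -0.16961984702549643 -0.08258719538528944 toolx ang 104.015705677041 [-0.0001  0.0001 -1.    ] 0.4288573949458453 [ 0.3189 -0.3867  0.7916] [ 0.0172  0.4256  1.6726  0.0001  1.0435 -0.2274]
```

View pics/p1.png

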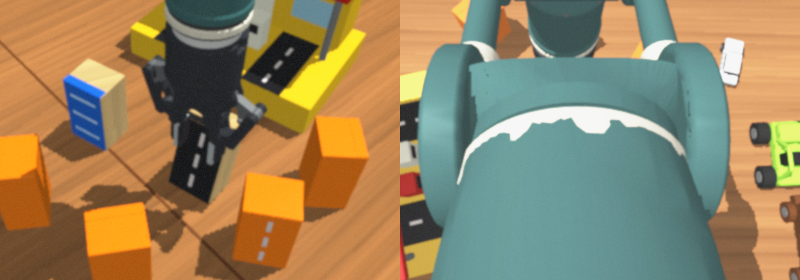

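The left panel shows the block tilting under the fingers, with its face at about (200,150) in the crop. I'll keep pushing past the balance point.

Request:
jog_arm --deltas '[0.006, 0, 0, 0, 0, 0, -0.15, 0.012, 0, 0, 0, 0, 0, -0.15, 0.018, 0, 0, 0, 0, 0, -0.15, 0.024, 0, 0, 0, 0, 0, -0.15, 0.028, 0, 0, 0, 0, 0, -0.15, 0.028, 0, 0, 0, 0, 0, -0.15, 0.028, 0, 0, 0, 0, 0, -0.15]'

```text
time: 5.0
tool_pos: [0.6928, 0.0638, 0.1013]
tcp_rot: [1.933, 2.476, -0.0]
wrist_force: [0.9, -0.8, -0.3]
width: 0.424
grip_force: 0.0
```

Request:
jog_arm --deltas '[0, 0, -0.02, 0, 0, 0, -0.15, 0, 0, -0.04, 0, 0, 0, -0.15, -0.03, 0, -0.05, 0, 0, 0, -0.15, -0.06, 0, -0.05, 0, 0, 0, -0.15, -0.08, 0, -0.05, 0, 0, 0, -0.15, -0.08, 0, -0.05, 0, 0, 0, -0.15]'

```text
time: 5.6
tool_pos: [0.7125, -0.0169, 0.151]
tcp_rot: [1.937, 2.473, -0.001]
wrist_force: [-0.4, -0.2, -0.3]
width: 0.425
grip_force: 0.0
```

```bash
python3 s.py; python3 -c "
from h import *
a=read_camera('scene')['color'][80:360,180:580]
cv2.imwrite('pics/p2.png',cv2.resize(a,None,fx=2,fy=2))"
```

```text
5.6 [ 0.7125 -0.0169  0.151 ] F: -0.2251278843302074 -0.08226939705729872 toolx ang 103.83847992871725 [-0.     -0.0007 -1.    ] 0.42451636724162917 [-0.4124 -0.1647 -0.3244] [-0.0584  0.4014  1.6072 -0.0008  1.1329 -0.2996]
```

View pics/p2.png

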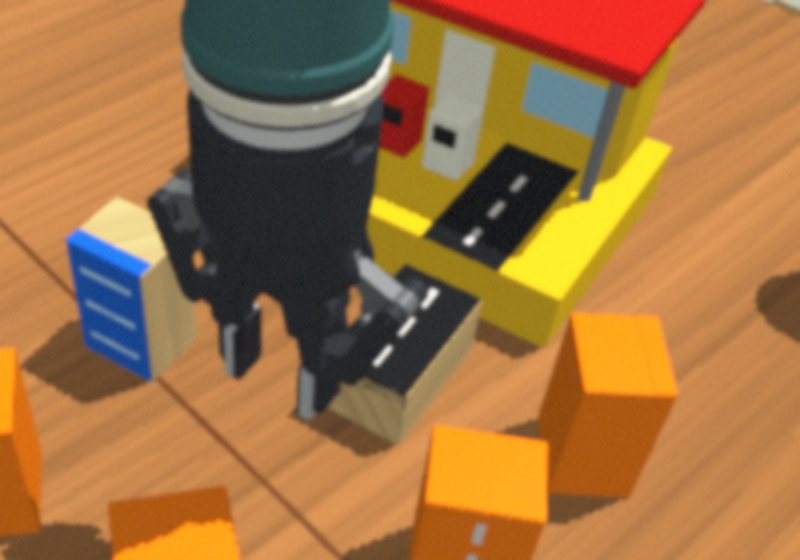

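The block lies road face up. Its right-hand top corners are at about (405,392) near and (480,303) far in the crop; I'll locate them.

Run:
```python
from h import *
c=read_camera('scene');X=np.array([-.2419,.9703]);Y=np.array([-.9703,-.2419])
for u,v,z in((405,392,.05),(480,303,.05),(400,442,0),(410,267,.05),(500,268,.05),(425,238,.05)):
    q=ray(c,180+u/2,80+v/2,z)[:2]-[.5782,.1816];print(u,v,q@X,q@Y)
```

```text
405 392 -0.12397843150076548 -0.10820858619563395
480 303 -0.030230520936919567 -0.11028459551577093
400 442 -0.12341691379775682 -0.11022195588654646
410 267 -0.02767079842077656 -0.05597836668407306
500 268 0.007124612696021083 -0.1059683779009117
425 238 0.003570910094229142 -0.04991344509529088
```

Request:
jog_arm --deltas '[0.025, 0.001, 0, 0, 0, 0, -0.15, 0.05, 0.001, 0.01, 0, 0, 0, -0.15, 0.05, 0.001, 0.04, 0, 0, 0, -0.15, 0.05, 0.001, 0.07, 0, 0, 0, -0.15, 0.05, 0.001, 0.095, 0, 0, 0, -0.15, 0.05, 0.001, 0.112, 0, 0, 0, -0.15, 0.05, 0.001, 0.122, 0, 0, 0, -0.15, 0.05, 0.001, 0.122, 0, 0, 0, -0.15]'

```text
time: 6.5
tool_pos: [0.6997, 0.0353, 0.0275]
tcp_rot: [-1.932, -2.474, 0.003]
wrist_force: [-0.1, 0.4, -0.9]
width: 0.424
grip_force: 0.0
```

Request:
jog_arm --deltas '[0.01, 0, 0, 0, 0, 0, -0.15, 0.018, 0, 0, 0, 0, 0, -0.15, 0.026, 0, 0, 0, 0, 0, -0.15, 0.034, 0, 0, 0, 0, 0, -0.15, 0.04, 0, 0, 0, 0, 0, -0.15, 0.046, 0, 0, 0, 0, 0, -0.15, 0.052, 0, 0, 0, 0, 0, -0.15, 0.056, 0, 0, 0, 0, 0, -0.15]'

```text
time: 7.3
tool_pos: [0.6875, 0.0896, 0.0295]
tcp_rot: [1.933, 2.476, 0.0]
wrist_force: [0.5, -2.8, 1.5]
width: 0.43
grip_force: 1.1
```

```bash
python3 s.py
```

```text
7.3 [0.6875 0.0896 0.0295] F: -0.11570126290654444 -0.08376554889380292 toolx ang 104.03116872185947 [ 0.0004 -0.0001 -1.    ] 0.4296971583587395 [ 0.469  -2.7551  1.4969] [ 0.0937  0.4925  1.7261 -0.0001  0.9226 -0.1511]
```

Request:
jog_arm --deltas '[0.002, 0, 0, 0, 0, 0, -0.15, 0.003, 0, 0, 0, 0, 0, -0.15, 0.003, 0, 0, 0, 0, 0, -0.15]'

```text
time: 7.6
tool_pos: [0.6866, 0.0922, 0.0291]
tcp_rot: [-1.933, -2.476, 0.0]
wrist_force: [1.0, -0.8, -0.0]
width: 0.423
grip_force: 0.4
```

Request:
jog_arm --deltas '[0.002, 0, 0, 0, 0, 0, -0.15, 0.003, 0, 0, 0, 0, 0, -0.15, 0.003, 0, 0, 0, 0, 0, -0.15]'

```text
time: 7.9
tool_pos: [0.6859, 0.0946, 0.0291]
tcp_rot: [1.934, 2.476, -0.001]
wrist_force: [0.6, -3.5, 0.1]
width: 0.426
grip_force: 1.8
```

Request:
jog_arm --deltas '[0.001, 0, 0, 0, 0, 0, -0.15, 0.002, 0, 0, 0, 0, 0, -0.15, 0.002, 0, 0, 0, 0, 0, -0.15]'

```text
time: 8.2
tool_pos: [0.6858, 0.0946, 0.0291]
tcp_rot: [1.932, 2.474, -0.003]
wrist_force: [1.6, -10.1, -0.9]
width: 0.429
grip_force: 4.8
```

Firm contact at 10 N: the block is against the forecourt. I'll back off, lift clear and check.

Request:
jog_arm --deltas '[-0.01, 0, 0, 0, 0, 0, -0.15, -0.03, 0, 0, 0, 0, 0, -0.15, -0.05, 0, -0.02, 0, 0, 0, -0.15, -0.06, 0, -0.06, 0, 0, 0, -0.15, -0.06, 0, -0.1, 0, 0, 0, -0.15, -0.06, 0, -0.14, 0, 0, 0, -0.15, -0.06, 0, -0.18, 0, 0, 0, -0.15, -0.06, 0, -0.22, 0, 0, 0, -0.15]'

```text
time: 9.0
tool_pos: [0.6998, 0.0379, 0.2508]
tcp_rot: [-1.934, -2.475, -0.001]
wrist_force: [0.4, -0.5, 0.1]
width: 0.426
grip_force: 0.0
```

Request:
jog_arm --deltas '[-0.03, -0.03, 0, 0, 0, 0, -0.15, -0.06, -0.06, 0, 0, 0, 0, -0.15, -0.09, -0.06, 0, 0, 0, 0, -0.15, -0.12, -0.06, 0, 0, 0, 0, -0.15, -0.15, -0.06, 0, 0, 0, 0, -0.15, -0.18, -0.06, 0, 0, 0, 0, -0.15, -0.2, -0.06, 0, 0, 0, 0, -0.15, -0.2, -0.06, 0, 0, 0, 0, -0.15]'

```text
time: 9.8
tool_pos: [0.6904, -0.1731, 0.2488]
tcp_rot: [-1.938, -2.473, 0.0]
wrist_force: [-0.8, -0.1, 0.3]
width: 0.424
grip_force: 0.0
```

```bash
python3 s.py; python3 -c "
from h import *
a=read_camera('scene')['color'][80:360,180:580];b=read_camera('top')['color'][120:400,150:550]
cv2.imwrite('pics/p3.png',np.hstack([a,b]))"
```

```text
9.8 [ 0.6904 -0.1731  0.2488] F: -0.3712642151899739 -0.023027834029104185 toolx ang 103.8416184283945 [-0.0002 -0.0002 -1.    ] 0.4236166130638732 [-0.7527 -0.0846  0.2814] [-0.2805  0.3325  1.5154 -0.0003  1.2939 -0.522 ]
```

View pics/p3.png

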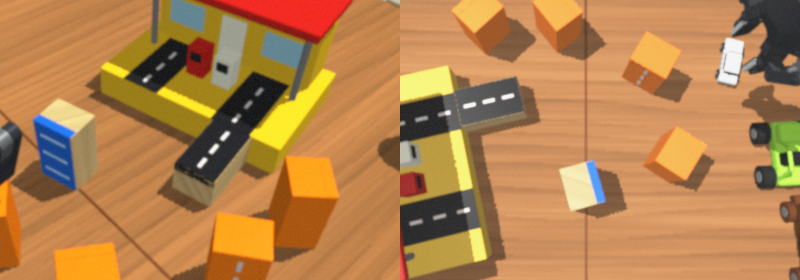

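The block lies against the forecourt, dashes in line with the driveway (top panel, about (490,100)). The river block still stands untouched at (582,186).

```bash
python3 -c "
from workcell import *
print(finish_job())"
```

```text
the job is handed in; nothing more can be done
None
```

The road block lies flat, road face up, against the forecourt and in line with the driveway; the river block was not touched, and the job was handed in at about 10 s (no verdict was returned).

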